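Push the tea cartons back into line and close the rack's bookend

TASK

Tidy the tea rack using pushes of the fingers only, without gripping, lifting or tipping anything: push the carton standing in front of the rack straight into the free space at the bookend's end of the row, and all three cartons back until they stand square against the back board. Then slide the bookend along until the three cartons stand closed up, side by side, between it and the fixed cheek with no gaps. Leave everything else on the worktop where it stands.

Things in the scene. Friction and masses are not known exactly. Their poses are not given: they have to be found in the camera images.
- tea_rack: wooden tea rack, fixed, no floor, open to the robot. Origin: on the worktop at the front face of its back board, mid-bay with the bookend fully open. +x: from the open front to the board; +y: along the board to the fixed cheek. Board face x = 0, 42 mm high, a rod behind it. Cheek: inner face y = +130 mm, 78 mm high, 98 mm deep. A carton fully home has its centre at x = -61 mm
- bookend (a joint): travel of the sliding bookend in m: 0 fully open, growing towards the fixed cheek (rack +y), at most 0.115. At value q its inner face is at rack y = -0.130 + q and the bay is 0.260 - q wide; 0.086 with three cartons closed up. Starts at 0 to 0.04. It slides stiffly (1.2 N, plus the cartons it pushes) and stays where it is left
- bookend_mid (a point): middle of the bookend, an upright dark steel plate with a cork pad inside: 10 mm thick in all (point half-way through), 92 mm front to back (95 to 3 mm in front of the board), top 77 mm above the worktop; this point is 40 mm up, 49 mm in front of the board. Outer face (rack -y) bare; a black runner on the rod, behind the board, sticks out 28 mm
- tea_box_left: loose tea carton, pale green with a leaf picture, 58 x 122 mm on plan, 65 mm high, 0.1 to 0.2 kg; may tip if its side is pushed high up. Origin: centre of its underside; y axis along the 122 mm length (along the rack's x, either way, when square in the row), x across, z up. Starts in the rack next to the fixed cheek, 5 to 45 mm forward of the back board
- tea_box_mid: loose tea carton, pale green with a leaf picture, 58 x 122 mm on plan, 65 mm high, 0.1 to 0.2 kg; may tip if its side is pushed high up. Origin: centre of its underside; y axis along the 122 mm length (along the rack's x, either way, when square in the row), x across, z up. Starts in the rack beside tea_box_left, 5 to 45 mm forward of the back board
- tea_box_out: loose tea carton, pale green with a leaf picture, 58 x 122 mm on plan, 65 mm high, 0.1 to 0.2 kg; may tip if its side is pushed high up. Origin: centre of its underside; y axis along the 122 mm length (along the rack's x, either way, when square in the row), x across, z up. Starts in front of the bay's free end, skewed by up to 0.5 rad and off to the bookend's side
- mug: bystander: white mug with a leaf pattern and a handle, 92 mm across, 95 mm high; origin: centre of its underside; leave it alone
- sugar_tin: bystander: lidded grey canister, 77 mm across, 100 mm high; origin: centre of its underside; leave it alone
- cup: bystander: small cup upside down with a black and white checked band, 66 mm across, 53 mm high; origin: centre of its underside; leave it alone
- spoon: bystander: teaspoon lying flat, 134 x 27 mm; origin: centre of its underside; leave it alone

How it is judged:
On the way, in this order (a step that is already met when the one before it is completed fails the run):
1. all three cartons stand in the rack against its back board (within 10 mm), the bookend not yet closed (x of tea_box_left in the frame of tea_rack between -0.071 and -0.053 m and x of tea_box_mid in the frame of tea_rack between -0.071 and -0.053 m and x of tea_box_out in the frame of tea_rack between -0.071 and -0.053 m and y of tea_box_left in the frame of tea_rack between -0.1 and 0.105 m and y of tea_box_mid in the frame of tea_rack between -0.1 and 0.105 m and y of tea_box_out in the frame of tea_rack between -0.1 and 0.105 m and value of joint bookend below 0.08 m), for 0.2 s.
2. the bookend closes up the row (value of joint bookend above 0.08 m), for 0.2 s.
At the end, for the whole second after the job is handed in: All three cartons stand upright at rest in the rack, each within 8 mm of the back board and square to it within 0.08 rad, and the bookend has closed up the row so that the gaps left add up to less than 6 mm (bookend reading above 0.080) (x of tea_box_left in the frame of tea_rack between -0.069 and -0.053 m and x of tea_box_mid in the frame of tea_rack between -0.069 and -0.053 m and x of tea_box_out in the frame of tea_rack between -0.069 and -0.053 m and y of tea_box_left in the frame of tea_rack between -0.1 and 0.105 m and y of tea_box_mid in the frame of tea_rack between -0.1 and 0.105 m and y of tea_box_out in the frame of tea_rack between -0.1 and 0.105 m and angle between each of tea_box_left, tea_box_mid, tea_box_out's own z axis and vertical below 0.08 rad and angle between the y axis of each of tea_box_left, tea_box_mid, tea_box_out and the x axis of tea_rack, either way round below 0.08 rad and height (world z) of each of tea_box_left, tea_box_mid, tea_box_out below 0.006 m and linear speed of each of tea_box_left, tea_box_mid, tea_box_out below 0.01 m/s and value of joint bookend above 0.08 m and velocity of joint bookend below 0.01 m/s); the robot touches nothing.
It fails at once if a tea carton is lifted (12 mm off the worktop) (height (world z) of any of tea_box_left, tea_box_mid, tea_box_out above 0.012 m).
It fails at once if a tea carton is tipped by more than 0.35 rad (angle between any of tea_box_left, tea_box_mid, tea_box_out's own z axis and vertical above 0.35 rad).
It fails at once if another thing on the worktop is shifted by more than 25 mm (distance of any of mug, sugar_tin, cup, spoon from where it was at the start of the episode above 0.025 m).
It also fails if it takes over 61 s, if anything falls off the work surface, if the arm or the gripper's body presses on something with over 40 N, if the wrist force passes 120 N, or if a joint passes its speed limit or range.

ROBOT

A 6-joint arm with a two-finger parallel gripper is mounted at the origin on a cart in front of the work surface, level with it; the furniture and walls round the work are solid. World frame = base frame: x ahead of the robot, y to its left, z up, the work surface at z = 0. Lengths are in m, angles in rad, forces in N, time in s.
With the tool pointing down it reaches from about 0.3 to 0.825 m from the base axis. Payload 5.4 kg.
Tool frame: the origin (TCP) lies on the centre line of the jaws, within the pads' length; the fingertips stand 17 mm ahead of it and the grasp point (between the pads) lies 2 mm behind it; z points along the fingers, y is the line along which they close (so a half turn about z gives the same grasp; the last joint's range is limited). The gripper opens to 92 mm and grips with 3 to 60 N. Pads are 20 mm wide; open, the fingers measure 128 mm over their backs; the gripper's body (75 mm by 189 mm) begins 69 mm behind the grasp point.
Start: joints at [-1.458, 0.158, 1.597, -0, 1.386, -0.21], TCP at [0.182, -0.545, 0.232] pointing down, gripper open.
Joint ranges: [-2.91, 2.91], [-0.94, 2.29], [0.18, 2.7], [-1.29, 4.43], [0.17, 2.64], [-3, 3]. Speed limits (rad/s): [2.57, 2.57, 3.14, 3.14, 3.14, 3.14].

INTERFACE

Orientations are given as a 3x3 rotation matrix whose columns are the frame's x, y, z axes.
In Python, from cell import readout, eyes, r, models gives the robot as it stands.
- The arm moves only by the tool send_rows, never from a script. Its argument "series" is a list that holds one entry, the list of rows, each a list of 7 numbers: the opening, from 0 (shut) to 1 (fully open), then the shift along the tool's x, y, z in mm, then the turn, a rotation vector about the tool's x, y, z in degrees. In form: [[[jaw, dx, dy, dz, ax, ay, az], ...]]. A call has 1 to 8 rows; each row shifts and turns the commanded pose from where the row before left it, along the tool's axes as they then stand; what a row does not reach is not made up. A row lasts 1/8 s, in which the tool goes at most 62.5 mm and 10.7 degrees, less where a joint would pass 70% of its speed; a pose out of reach is approached as far as the arm can. A call is refused whole if a number of a shift passes 62.5 or a number of a turn 10.7, either way. A call with a gripper value outside its range is refused whole. The fingers move at their own pace and stop on an object; the grip force is fixed at half the most. Time passes only in rows, so rows that do not move let the fingers close. It gives the time, the measured TCP pose, the force, the opening and the grip force at its end, in the units of the state.
- readout.get_obs(): the state, without advancing time (a new reading comes with each control period).
- eyes.camera(name): name is "scene" or "top" or "wrist"; returns a dict with "img" (420x560x3 uint8, red, green, blue), "depth" (420x560 float32, m along the optical axis (not along the pixel's ray), 0 where there is no reading), "fx", "fy", "cx", "cy" (pixels), "rvec" (rotation vector, rad) and "tvec" (3), from world to camera coordinates, as OpenCV has them; the wrist camera has in their place "hand_eye" (4x4, takes a point from camera to tool coordinates, whose origin is the TCP and whose axes are the flange's). Camera axes: x right, y down, z forward; pixel columns grow to the right and rows downward; lengths in m; the calibration is good to about 2 mm. A picture is of the moment at which its call begins: read the wrist's pose just before it.
- r.job_done(): hands the job in; it is judged then, once.
Trained networks look in a picture, given as the dict that the camera call returned (one of the last four; its "shot" number tells which), for a name from the list of things; names that differ only in an ending like _2 or _b are one class to them, and where a whole thing is asked for, a point or a joint stands for the part that bears it (a point fixed in the world has none). Each returns a list of dicts, best first, with "p" (0 to 1); they miss things now and then, are a little off and sometimes report something else, mostly with a low value. They report only what shows in the picture. A call takes as long as a camera call.
- models.recognise(target, picture): "box" ([left, top, right, bottom] in pixels, round what is visible of it).
- models.masks_of(target, picture): "pixels" (420x560 bool, what is visible of it) and "box" ([left, top, right, bottom] in pixels, round what is visible of it).
- models.pinpoint(target, picture): "pixel" ([column, row] in pixels: a listed point, or the origin of a listed thing).
The state is a dict: "t": time; "joint_positions": joint angles; "qd": joint speeds; "effort": joint torques, N m; "position": TCP position; "eef_rot": TCP orientation; "ft_force": force on the tool from outside, world axes, zero at the start; "torque": the same for the moment, N m; "grip_width": opening from 0.0 (shut) to 1.0 (fully open); "grasp_force": force on a finger pad.
Only numpy, scipy, OpenCV 4.12 (cv2) and the standard library are available. Lean on these libraries where they do the work, as an engineer would, in place of code of your own. Each camera call takes 0.05 s, during which the arm holds its last target. There are 200 camera calls.

## Working session

There is one attempt and no reset: what is moved stays moved. The work goes in short steps, Python scripts to look and compute and a tool call to move; the robot and the scene stay as the last step left them, time stands still between calls to the robot, and variables do not carry over. Pictures are saved under pics/ and viewed, at most 10 in all, crops included, and the job is handed in when it is done.

Besides the shell and the picture viewer there is one more tool, called after "Call:" as a command line: name --argument value ..., lists and objects as JSON in quotes. send_rows: Moves the arm, as the interface text tells. Its arguments: {"type":"object","properties":{"series":{"type":"array","items":{"type":"array","items":{"type":"array","items":{"type":"number"}}}}},"required":["series"]}

```bash
mkdir -p pics; ls
cat > h.py <<'E'
import numpy as np, cv2
from cell import readout, eyes, r, models
def world(c, mask=None):
    """Nx3 world points for all pixels (scene/top)"""
    R,_=cv2.Rodrigues(np.array(c["rvec"],float)); t=np.array(c["tvec"],float).ravel()
    v,u=np.mgrid[0:420,0:560]; d=c["depth"]
    P=np.stack([(u-c["cx"])/c["fx"]*d,(v-c["cy"])/c["fy"]*d,d],-1)
    return (P-t)@R
def save(c,n): cv2.imwrite("pics/"+n,c["img"][:,:,::-1])
E
python3 - <<'E'
from h import *
o=readout.get_obs(); print({k:np.round(o[k],3).tolist() for k in o})
for n in("scene","top"):
    c=eyes.camera(n); save(c,n+"0.png"); W=world(c)
    for t in ["tea_rack","bookend","tea_box_left","mug","sugar_tin","cup","spoon"]:
        for m in models.masks_of(t,c)[:4]:
            if m["p"]<.3: continue
            k=m["pixels"]&(c["depth"]>0); P=W[k]
            if len(P)<10: continue
            print(n,t,round(m["p"],2),np.round(m["box"]),"lo",np.percentile(P,3,0).round(3),"hi",np.percentile(P,97,0).round(3))
E
```

```text
pics
{'t': 0.0, 'joint_positions': [-1.458, 0.159, 1.598, 0.0, 1.386, -0.21], 'qd': [-0.001, 0.0, -0.0, -0.002, 0.0, -0.0], 'effort': [0.0, -38.558, -32.211, 0.07, 0.038, -0.0], 'position': [0.182, -0.545, 0.231], 'eef_rot': [[0.948, 0.317, -0.0], [0.317, -0.948, 0.002], [0.0, -0.002, -1.0]], 'ft_force': [0.256, -0.271, -0.269], 'torque': [-0.0, -0.013, 0.003], 'grasp_force': 0.0, 'grip_width': 0.999}
scene tea_rack 0.92 [262. 186. 383. 230.] lo [ 0.515 -0.498  0.005] hi [ 0.639 -0.163  0.079]
scene tea_box_left 0.87 [258. 192. 293. 235.] lo [ 0.456 -0.229  0.009] hi [ 0.567 -0.175  0.069]
scene mug 0.55 [158. 170. 186. 210.] lo [0.394 0.078 0.011] hi [0.481 0.16  0.094]
scene sugar_tin 0.83 [388. 232. 418. 269.] lo [ 0.496 -0.631  0.01 ] hi [ 0.562 -0.565  0.096]
scene spoon 0.65 [207. 192. 215. 200.] lo [ 0.495  0.024 -0.001] hi [0.522 0.043 0.007]
top tea_rack 0.75 [394. 195. 430. 226.] lo [ 0.501 -0.626  0.016] hi [ 0.566 -0.558  0.096]
top tea_rack 0.59 [249. 164. 379. 218.] lo [ 0.524 -0.486  0.011] hi [ 0.644 -0.157  0.082]
top bookend 0.73 [339. 168. 356. 217.] lo [ 0.522 -0.434  0.016] hi [ 0.647 -0.399  0.081]
top tea_box_left 0.8 [257. 192. 282. 240.] lo [ 0.46  -0.229  0.002] hi [ 0.577 -0.172  0.072]
top mug 0.88 [126. 216. 167. 261.] lo [0.397 0.081 0.002] hi [0.503 0.165 0.096]
top sugar_tin 0.33 [281. 194. 304. 235.] lo [ 0.458 -0.287  0.06 ] hi [ 0.573 -0.238  0.073]
top cup 0.72 [388. 236. 417. 260.] lo [ 0.409 -0.603  0.009] hi [ 0.466 -0.549  0.057]
top spoon 0.73 [180. 212. 198. 256.] lo [ 0.418 -0.005 -0.   ] hi [0.526 0.045 0.017]
```

Run:
```python
from h import *
c=eyes.camera("top"); W=world(c)
im=c["img"][:,:,::-1][150:330,100:460]; cv2.imwrite("pics/topc.png",cv2.resize(im,None,fx=2.2,fy=2.2,interpolation=2))
# carton tops: points at z .055-.072
z=W[...,2]; g=(z>.057)&(z<.071)&(c["depth"]>0)
n,l,s,ce=cv2.connectedComponentsWithStats(g.astype(np.uint8))
for i in range(1,n):
    if s[i,4]<60: continue
    P=W[l==i]; (cx,cy),(w,h),a=cv2.minAreaRect(P[:,:2].astype(np.float32)); print(s[i],round(cx,3),round(cy,3),round(w,3),round(h,3),round(a,1))
# rack board top z~.042, cheek/bookend top
for lo,hi in((.036,.047),(.073,.083)):
    g=(z>lo)&(z<hi)&(c["depth"]>0)
    n,l,s,ce=cv2.connectedComponentsWithStats(g.astype(np.uint8))
    for i in range(1,n):
        if s[i,4]<20: continue
        P=W[l==i]; (cx,cy),(w,h),a=cv2.minAreaRect(P[:,:2].astype(np.float32)); print(lo,s[i],round(cx,3),round(cy,3),round(w,3),round(h,3),round(a,1))
```

```text
[359  82  53   3  95] 0.896 -0.524 0.146 0.006 88.1
[430  83  78   6 156] 0.891 -0.759 0.219 0.006 88.2
[347  91  34  33 237] 0.826 -0.463 0.094 0.087 51.7
[490 102  26  29  97] 0.795 -0.842 0.099 0.037 34.7
[269 110  30  16  71] 0.793 -0.239 0.082 0.043 87.9
[312 119  27  14  61] 0.767 -0.352 0.075 0.029 76.0
[ 457  137   71  112 1718] 0.579 -0.823 0.142 0.325 71.0
[112 147   7  82 128] 0.59 0.221 0.226 0.005 0.2
[257 168  86  17 323] 0.63 -0.285 0.235 0.046 89.6
[354 172  20   7  62] 0.637 -0.462 0.055 0.015 76.3
[258 192  22  45 826] 0.52 -0.201 0.056 0.121 88.5
[281 194  21  45 810] 0.516 -0.263 0.121 0.055 0.3
[322 227  23  46 853] 0.426 -0.376 0.056 0.121 86.9
[132 229  11  28  63] 0.438 0.152 0.073 0.025 0.8
[107 248   6  65 110] 0.338 0.221 0.005 0.17 89.4
[ 54 332   7  46 100] 0.143 0.347 0.116 0.015 6.5
0.036 [265  81  13   3  22] 0.906 -0.203 0.034 0.005 80.9
0.036 [279  81  33   4  55] 0.902 -0.272 0.092 0.005 88.1
0.036 [313  82  20   4  28] 0.901 -0.351 0.056 0.004 87.9
0.036 [342  84  33   3  49] 0.898 -0.452 0.091 0.005 88.7
0.036 [376  85  22   3  34] 0.896 -0.533 0.
[... 1370 characters left out ...]
.047 0.009 73.5
0.073 [ 446  137   68  100 1336] 0.595 -0.782 0.129 0.289 66.5
0.073 [113 166   3  25  32] 0.612 0.22 0.067 0.004 0.9
0.073 [251 166   6  51 233] 0.582 -0.16 0.138 0.014 0.9
0.073 [342 167  14  50 208] 0.583 -0.416 0.034 0.134 86.6
0.073 [372 167   6  12  53] 0.637 -0.489 0.03 0.014 1.9
0.073 [175 177   8  12  21] 0.601 0.042 0.004 0.035 58.5
0.073 [400 196  29  28 138] 0.529 -0.588 0.076 0.056 42.7
0.073 [421 198   8  12  29] 0.553 -0.623 0.034 0.014 44.3
0.073 [130 236  12  22  33] 0.425 0.155 0.061 0.015 22.0
0.073 [109 252   2  16  24] 0.391 0.22 0.04 0.003 0.9
0.073 [106 292   3  15  21] 0.288 0.221 0.036 0.004 0.4
0.073 [ 54 346   4  20  32] 0.141 0.347 0.004 0.049 89.5
```

View pics/topc.png

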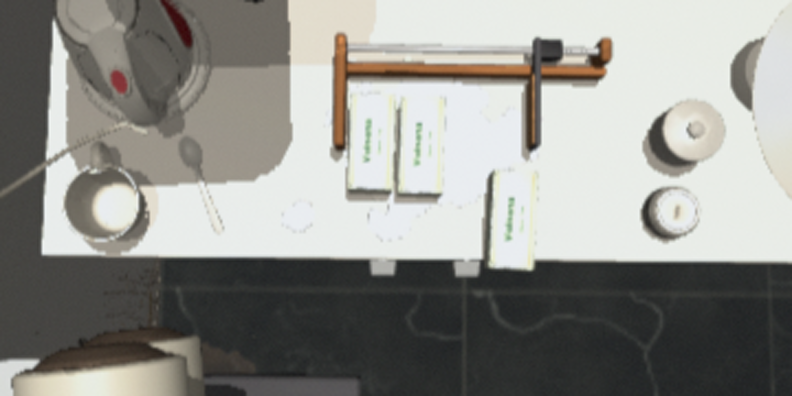

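View pics/scene0.png

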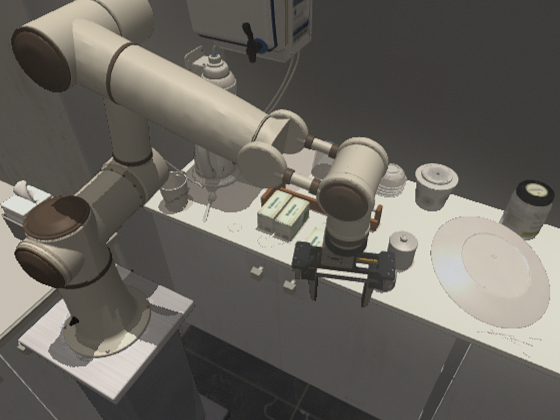

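Top view: left and mid cartons stand in the bay (crop ~370,140 and 420,145). The out carton (~513,220) stands in front and slightly towards the bookend (plate at ~535,95). The tin is at ~693,130 and the cup at ~673,212. Next I'll measure the rack more finely.

Run:
```python
from h import *
c=eyes.camera("top"); W=world(c); z=W[...,2];x=W[...,0];y=W[...,1]
R,_=cv2.Rodrigues(np.array(c["rvec"],float)); print("cam",(-R.T@np.array(c["tvec"]).ravel()).round(3))
# board front top edge
g=(z>.036)&(z<.047)&(x>.595)&(x<.64)&(y>-.49)&(y<-.17)
for a in np.arange(-.48,-.17,.03):
    k=g&(y>a)&(y<a+.03)
    if k.sum()>3: print("board",round(a,2),x[k].min().round(4),x[k].max().round(4),k.sum())
for nm,lo,hi in(("cheek",-.19,-.14),("bookend",-.45,-.37)):
  for a in np.arange(.5,.62,.015):
    k=(z>.071)&(z<.084)&(x>a)&(x<a+.015)&(y>lo)&(y<hi)
    if k.sum()>3: print(nm,round(a,3),np.percentile(y[k],5).round(4),np.median(y[k]).round(4),np.percentile(y[k],95).round(4),k.sum())
for m in models.pinpoint("bookend_mid",c)[:2]:
    print(m)
for m in models.pinpoint("tea_rack",c)[:2]:
    print(m)
    u,v=m["pixel"]; d=R@np.array([0,0,0]); 
    ray=R.T@np.array([(u-c["cx"])/c["fx"],(v-c["cy"])/c["fy"],1]); o=-R.T@np.array(c["tvec"]).ravel(); print((o-ray*o[2]/ray[2]).round(4))
# table front edge
k=(abs(z)<.006)&(y>-.5)&(y<-.05); print("table front",np.percentile(x[k],.5))
```

```text
cam [ 0.347 -0.216  1.453]
board -0.48 0.6103 0.6224 44
board -0.45 0.6095 0.6225 51
board -0.42 0.5991 0.6219 35
board -0.39 0.6097 0.6215 41
board -0.36 0.6097 0.6211 41
board -0.33 0.6097 0.6208 42
board -0.3 0.6101 0.6231 45
board -0.27 0.6103 0.6226 48
board -0.24 0.6097 0.6226 42
board -0.21 0.6105 0.6221 44
board -0.18 0.6117 0.6218 14
cheek 0.515 -0.1764 -0.1623 -0.1542 35
cheek 0.53 -0.1835 -0.1619 -0.1539 34
cheek 0.545 -0.1726 -0.1619 -0.1564 31
cheek 0.56 -0.1844 -0.1641 -0.1561 31
cheek 0.575 -0.1668 -0.1614 -0.1557 29
cheek 0.59 -0.1665 -0.1611 -0.1555 24
cheek 0.605 -0.1662 -0.1606 -0.1553 28
bookend 0.515 -0.4082 -0.4041 -0.4 23
bookend 0.53 -0.4079 -0.4035 -0.4001 20
bookend 0.545 -0.4081 -0.4049 -0.4001 22
bookend 0.56 -0.4082 -0.4046 -0.4002 19
bookend 0.575 -0.4083 -0.4048 -0.4003 23
bookend 0.59 -0.4083 -0.404 -0.4 18
bookend 0.605 -0.4084 -0.405 -0.4026 17
{'pixel': [341.7, 195.7], 'p': 0.66}
{'pixel': [300.8, 185.8], 'p': 0.97}
[ 0.6109 -0.2921  0.    ]
table front 0.0789873449111726
```

Call:
send_rows --series '[[[0.5, 0, 0, 0, 0, 0, -9], [0.5, 0, 0, 0, 0, 0, -9], [0.5, 0, 0, 0, 0, 0, -9], [0.5, 0, 0, 0, 0, 0, -9], [0.5, 0, 0, 0, 0, 0, -9], [0.5, 0, 0, 0, 0, 0, -9], [0.5, 0, 0, 0, 0, 0, -9], [0.5, 0, 0, 0, 0, 0, -8.5]]]'

```text
t: 2.0
position: [0.1824, -0.5453, 0.2316]
eef_rot: [[-0.005, 1.0, 0.0], [1.0, 0.005, 0.0], [0.0, 0.0, -1.0]]
ft_force: [0.8, 0.6, -0.1]
grip_width: 0.498
grasp_force: 0.0
```

Call:
send_rows --series '[[[0.5, 21, 49, 0, 0, 0, 0], [0.5, 21, 49, 0, 0, 0, 0], [0.5, 21, 49, 0, 0, 0, 0], [0.5, 21, 49, 0, 0, 0, 0], [0.5, 0, 48, 20, 0, 0, 0], [0.5, 0, 0, 60, 0, 0, 0], [0.5, 0, 0, 60, 0, 0, 0], [0.5, 0, 0, 60, 0, 0, 0]]]'

```text
t: 3.0
position: [0.4266, -0.4612, 0.03]
eef_rot: [[-0.0, 1.0, 0.0], [1.0, 0.0, -0.001], [-0.001, 0.0, -1.0]]
ft_force: [-0.5, -0.6, 0.2]
grip_width: 0.499
grasp_force: 0.0
```

Run:
```python
from h import *
c=eyes.camera("top"); save(c,"t1.png")
cv2.imwrite("pics/t1c.png",cv2.resize(c["img"][:,:,::-1][150:300,240:440],None,fx=3.5,fy=3.5,interpolation=2))
```

```text
(no output)
```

View pics/t1c.png

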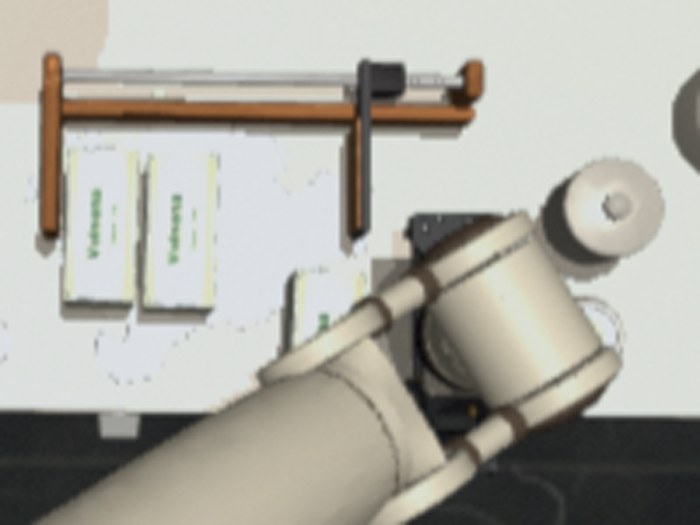

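The gripper stands beside the out carton, with the tin and cup clear of it. I'll push sideways.

Call:
send_rows --series '[[[0.5, 20, 0, 0, 0, 0, 0], [0.5, 12, 0, 0, 0, 0, 0], [0.5, 8, 0, 0, 0, 0, 0], [0.5, 8, 0, 0, 0, 0, 0], [0.5, 8, 0, 0, 0, 0, 0], [0.5, 8, 0, 0, 0, 0, 0], [0.5, 7, 0, 0, 0, 0, 0], [0.5, 6, 0, 0, 0, 0, 0]]]'

```text
t: 4.05
position: [0.4264, -0.3841, 0.0318]
eef_rot: [[0.0, 1.0, 0.0], [1.0, -0.0, -0.0], [-0.0, 0.0, -1.0]]
ft_force: [-0.3, -1.3, 2.5]
grip_width: 0.5
grasp_force: 1.4
```

Call:
send_rows --series '[[[0.5, -10, 0, 0, 0, 0, 0], [0.5, -40, 0, 0, 0, 0, 0], [0.5, 0, -40, -40, 0, 0, 0], [0.5, 0, -60, -50, 0, 0, 10], [0.2, 0, -60, -40, 0, 0, 10], [0.2, 0, -10, 0, 0, 0, 10], [0.2, 0, 0, 0, 0, 0, 10], [0.2, 0, 0, 0, 0, 0, 10]]]'

```text
t: 5.05
position: [0.2772, -0.4216, 0.1457]
eef_rot: [[0.77, 0.638, -0.0], [0.638, -0.77, 0.002], [0.001, -0.002, -1.0]]
ft_force: [0.7, -0.2, 0.3]
grip_width: 0.198
grasp_force: 0.0
```

```bash
cat >> h.py <<'E'
def boxes(c):
    W=world(c); z=W[...,2]; g=(z>.057)&(z<.071)&(c["depth"]>0)&(W[...,0]<.62)&(W[...,1]<-.15)&(W[...,1]>-.5)
    n,l,s,ce=cv2.connectedComponentsWithStats(g.astype(np.uint8))
    for i in range(1,n):
        if s[i,4]<150: continue
        P=W[l==i]; (cx,cy),(w,h),a=cv2.minAreaRect(P[:,:2].astype(np.float32)); print("top",s[i,4],round(cx,3),round(cy,3),round(w,3),round(h,3),round(a,1),P[:,:2].min(0).round(3),P[:,:2].max(0).round(3))
E
python3 - <<'E'
from h import *
c=eyes.camera("top");boxes(c)
E
```

```text
top 830 0.52 -0.201 0.056 0.121 88.5 [ 0.46 -0.23] [ 0.581 -0.173]
top 811 0.516 -0.263 0.121 0.055 0.4 [ 0.456 -0.29 ] [ 0.577 -0.235]
top 845 0.424 -0.343 0.119 0.057 0.0 [ 0.365 -0.372] [ 0.484 -0.315]
```

Call:
send_rows --series '[[[0.2, 0, 0, 0, 0, 0, 10], [0.2, 0, 0, 0, 0, 0, 10], [0.2, 0, 0, 0, 0, 0, 10], [0.2, 0, 0, 0, 0, 0, 9.6], [0.2, 19, -39, 0, 0, 0, 0], [0.2, 19, -40, 16, 0, 0, 0], [0.2, 0, 0, 50, 0, 0, 0], [0.2, 0, 0, 50, 0, 0, 0]]]'

```text
t: 6.1
position: [0.3156, -0.3424, 0.0292]
eef_rot: [[1.0, 0.011, 0.0], [0.011, -1.0, -0.001], [0.0, 0.001, -1.0]]
ft_force: [0.5, -0.8, -1.5]
grip_width: 0.2
grasp_force: 0.0
```

Call:
send_rows --series '[[[0.2, 20, 0, 0, 0, 0, 0.6], [0.2, 12, 0, 0, 0, 0, 0], [0.2, 12, 0, 0, 0, 0, 0], [0.2, 15, 0, 0, 0, 0, 0], [0.2, 15, 0, 0, 0, 0, 0], [0.2, 15, 0, 0, 0, 0, 0], [0.2, 15, 0, 0, 0, 0, 0], [0.2, 15, 0, 0, 0, 0, 0]]]'

```text
t: 7.1
position: [0.4353, -0.3427, 0.0303]
eef_rot: [[1.0, -0.003, -0.0], [-0.003, -1.0, 0.0], [-0.0, -0.0, -1.0]]
ft_force: [-0.7, -0.3, -0.6]
grip_width: 0.202
grasp_force: 0.5
```

Call:
send_rows --series '[[[0.2, 12, 0, 0, 0, 0, 0], [0.2, 10, 0, 0, 0, 0, 0], [0.2, 8, 0, 0, 0, 0, 0], [0.2, 6, 0, 0, 0, 0, 0], [0.2, 3, 0, 0, 0, 0, 0], [0.2, 0, 0, 0, 0, 0, 0]]]'

```text
t: 7.85
position: [0.4735, -0.343, 0.0304]
eef_rot: [[1.0, -0.004, 0.0], [-0.004, -1.0, -0.0], [0.0, 0.0, -1.0]]
ft_force: [-0.3, -1.0, -0.1]
grip_width: 0.203
grasp_force: 0.0
```

Run:
```python
from h import *
c=eyes.camera("top");boxes(c); o=readout.get_obs(); print(o["position"],o["ft_force"])
```

```text
top 778 0.52 -0.201 0.056 0.121 88.5 [ 0.46 -0.23] [ 0.582 -0.173]
top 419 0.534 -0.262 0.054 0.087 89.7 [ 0.49  -0.289] [ 0.577 -0.235]
[ 0.47336299 -0.34303399  0.03037736] [ 0.06691593 -0.32223343  0.55839621]
```

Call:
send_rows --series '[[[0.2, 2, 0, 0, 0, 0, 0], [0.2, 2, 0, 0, 0, 0, 0], [0.2, 1, 0, 0, 0, 0, 0], [0.2, 0, 0, 0, 0, 0, 0]]]'

```text
t: 8.4
position: [0.4771, -0.343, 0.0303]
eef_rot: [[1.0, -0.003, -0.003], [-0.003, -1.0, 0.001], [-0.003, -0.001, -1.0]]
ft_force: [-6.8, 0.5, 4.1]
grip_width: 0.198
grasp_force: 3.6
```

Call:
send_rows --series '[[[0.15, -17, 0, 0, 0, 0, 0], [0.15, -45, 0, 0, 0, 0, 0], [0.15, 0, -40, 0, 0, 0, 0], [0.15, 0, -41, 0, 0, 0, 0], [0.15, 15, 0, 0, 0, 0, 0], [0.15, 12, 0, 0, 0, 0, 0], [0.15, 12, 0, 0, 0, 0, 0], [0.15, 10, 0, 0, 0, 0, 0]]]'

```text
t: 9.4
position: [0.4664, -0.2628, 0.0305]
eef_rot: [[1.0, -0.004, -0.0], [-0.004, -1.0, -0.0], [-0.0, 0.0, -1.0]]
ft_force: [-2.9, -0.5, 1.9]
grip_width: 0.147
grasp_force: 1.3
```

Call:
send_rows --series '[[[0.15, 6, 0, 0, 0, 0, 0], [0.15, 4, 0, 0, 0, 0, 0], [0.15, 2, 0, 0, 0, 0, 0], [0.15, 1, 0, 0, 0, 0, 0], [0.15, 0, 0, 0, 0, 0, 0]]]'

```text
t: 10.02
position: [0.4774, -0.262, 0.0302]
eef_rot: [[1.0, -0.003, -0.002], [-0.003, -1.0, 0.0], [-0.002, -0.0, -1.0]]
ft_force: [-7.1, 0.3, 5.0]
grip_width: 0.15
grasp_force: 3.4
```

Now the left carton, at y = -0.201.

Call:
send_rows --series '[[[0.15, -17, 0, 0, 0, 0, 0], [0.15, -45, 0, 0, 0, 0, 0], [0.15, 0, -31, 0, 0, 0, 0], [0.15, 0, -30, 0, 0, 0, 0], [0.15, 15, 0, 0, 0, 0, 0], [0.15, 12, 0, 0, 0, 0, 0], [0.15, 12, 0, 0, 0, 0, 0], [0.15, 10, 0, 0, 0, 0, 0]]]'

```text
t: 11.02
position: [0.4666, -0.2016, 0.0303]
eef_rot: [[1.0, -0.004, -0.0], [-0.004, -1.0, -0.0], [-0.0, 0.0, -1.0]]
ft_force: [-2.3, -0.3, 2.2]
grip_width: 0.149
grasp_force: 1.0
```

Call:
send_rows --series '[[[0.15, 6, 0, 0, 0, 0, 0], [0.15, 4, 0, 0, 0, 0, 0], [0.15, 2, 0, 0, 0, 0, 0], [0.15, 1, 0, 0, 0, 0, 0], [0.15, 0, 0, 0, 0, 0, 0]]]'

```text
t: 11.65
position: [0.4776, -0.2009, 0.0302]
eef_rot: [[1.0, -0.003, -0.003], [-0.003, -1.0, 0.0], [-0.003, -0.0, -1.0]]
ft_force: [-6.9, -1.4, 4.2]
grip_width: 0.151
grasp_force: 3.2
```

Call:
send_rows --series '[[[0.15, -15, 0, 0, 0, 0, 0], [0.15, -50, 0, 0, 0, 0, 0], [0, -60, 0, -60, 0, 0, 0], [0, -50, 20, -60, 0, 0, 0], [0, 0, 60, 0, 0, 0, 0], [0, 0, 60, 0, 0, 0, 0], [0, 0, 60, 0, 0, 0, 0]]]'

```text
t: 12.52
position: [0.3301, -0.3982, 0.1218]
eef_rot: [[1.0, -0.004, 0.002], [-0.004, -1.0, -0.002], [0.002, 0.002, -1.0]]
ft_force: [0.2, 1.2, 0.2]
grip_width: 0.002
grasp_force: 0.0
```

Run:
```python
from h import *
c=eyes.camera("top");boxes(c); save(c,"t2.png")
cv2.imwrite("pics/t2c.png",cv2.resize(c["img"][:,:,::-1][150:300,240:440],None,fx=3.5,fy=3.5,interpolation=2))
```

```text
top 806 0.55 -0.199 0.12 0.055 0.8 [ 0.49  -0.227] [ 0.609 -0.171]
top 798 0.55 -0.262 0.119 0.055 0.5 [ 0.49 -0.29] [ 0.61  -0.234]
top 852 0.55 -0.344 0.055 0.121 90.0 [ 0.49  -0.372] [ 0.611 -0.317]
```

View pics/t2c.png

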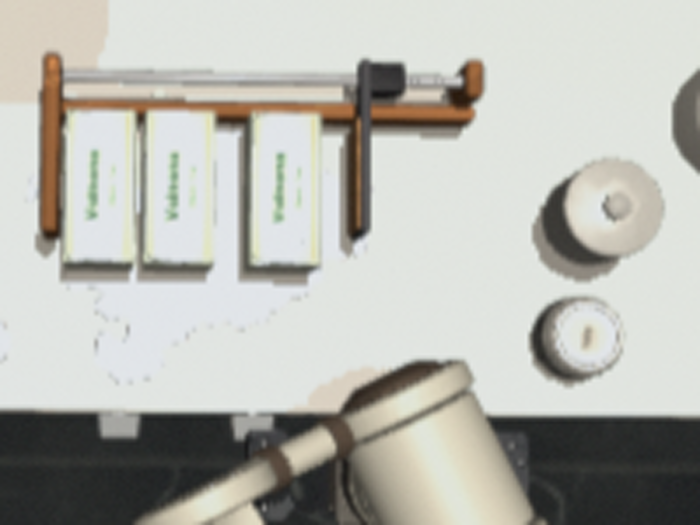

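All three cartons are home and square (crop ~98, 178 and 285, row 190). Next is the bookend (plate at ~363,150).

Call:
send_rows --series '[[[0, 0, 31, 0, 0, 0, 0], [0, 0, 31, 0, 0, 0, 0], [0, 0, 0, 0, 0, 0, -10], [0, 0, 0, 0, 0, 0, -10], [0, 0, 0, 0, 0, 0, -10], [0, 0, 0, 0, 0, 0, -10], [0, 0, 0, 0, 0, 0, -10], [0, 0, 0, 0, 0, 0, -10]]]'

```text
t: 13.58
position: [0.3301, -0.4577, 0.1209]
eef_rot: [[0.498, 0.867, 0.001], [0.867, -0.498, -0.0], [0.0, 0.001, -1.0]]
ft_force: [0.3, 0.3, 0.3]
grip_width: 0.008
grasp_force: 0.0
```

Call:
send_rows --series '[[[0, 0, 0, 0, 0, 0, -10], [0, 0, 0, 0, 0, 0, -10], [0, 0, 0, 0, 0, 0, -10], [0, 0, 55, 0, 0, 0, 0], [0, 0, 56, 0, 0, 0, 0], [0, 0, 56, 0, 0, 0, 0], [0, 0, 56, 0, 0, 0, 0], [0, 0, 0, 0, 0, 0, 0]]]'

```text
t: 14.58
position: [0.556, -0.4571, 0.1196]
eef_rot: [[-0.0, 1.0, 0.001], [1.0, 0.0, 0.001], [0.001, 0.001, -1.0]]
ft_force: [-1.6, 0.8, 0.4]
grip_width: 0.005
grasp_force: 0.0
```

Call:
send_rows --series '[[[0, 0, 0, 40, 0, 0, 0], [0, 0, 0, 40, 0, 0, 0], [0, 20, 0, 0, 0, 0, 0], [0, 10, 0, 0, 0, 0, 0], [0, 8, 0, 0, 0, 0, 0], [0, 6, 0, 0, 0, 0, 0], [0, 6, 0, 0, 0, 0, 0], [0, 6, 0, 0, 0, 0, 0]]]'

```text
t: 15.58
position: [0.5534, -0.403, 0.0416]
eef_rot: [[0.004, 1.0, 0.001], [1.0, -0.004, -0.001], [-0.001, 0.001, -1.0]]
ft_force: [0.4, -1.9, 1.6]
grip_width: 0.007
grasp_force: 0.7
```

Call:
send_rows --series '[[[0, 6, 0, 0, 0, 0, 0], [0, 6, 0, 0, 0, 0, 0], [0, 6, 0, 0, 0, 0, 0], [0, 6, 0, 0, 0, 0, 0], [0, 5, 0, 0, 0, 0, 0], [0, 4, 0, 0, 0, 0, 0], [0, 3, 0, 0, 0, 0, 0], [0, 0, 0, 0, 0, 0, 0]]]'

```text
t: 16.58
position: [0.5533, -0.3665, 0.0411]
eef_rot: [[0.004, 1.0, 0.0], [1.0, -0.004, 0.0], [0.0, 0.0, -1.0]]
ft_force: [0.9, -1.2, 1.9]
grip_width: 0.004
grasp_force: 1.2
```

Run:
```python
from h import *
c=eyes.camera("top");boxes(c)
```

```text
top 693 0.55 -0.2 0.119 0.055 0.9 [ 0.49  -0.227] [ 0.61  -0.172]
top 231 0.579 -0.258 0.062 0.052 0.6 [ 0.547 -0.284] [ 0.61  -0.232]
top 237 0.561 -0.333 0.065 0.048 48.1 [ 0.522 -0.345] [ 0.595 -0.295]
```

Call:
send_rows --series '[[[0, 2, 0, 0, 0, 0, 0], [0, 2, 0, 0, 0, 0, 0], [0, 1, 0, 0, 0, 0, 0], [0, 0, 0, 0, 0, 0, 0]]]'

```text
t: 17.12
position: [0.5532, -0.3637, 0.041]
eef_rot: [[0.004, 1.0, 0.001], [1.0, -0.004, -0.004], [-0.004, 0.001, -1.0]]
ft_force: [2.3, -9.9, -1.9]
grip_width: 0.001
grasp_force: 4.9
```

Call:
send_rows --series '[[[0, 2, 0, 0, 0, 0, 0], [0, 1, 0, 0, 0, 0, 0], [0, 0, 0, 0, 0, 0, 0]]]'

```text
t: 17.5
position: [0.5533, -0.3637, 0.0412]
eef_rot: [[0.004, 1.0, 0.003], [1.0, -0.004, -0.009], [-0.009, 0.003, -1.0]]
ft_force: [3.7, -19.8, -6.5]
grip_width: 0.004
grasp_force: 9.6
```

The row is blocked solid: the force rose to 20 N with no further travel. I'll back off and check.

Call:
send_rows --series '[[[0, -3, 0, 0, 0, 0, 0], [0, -15, 0, 0, 0, 0, 0], [0, -55, 0, 0, 0, 0, 0], [0, 0, 0, -60, 0, 0, 0], [0, 0, -30, -60, 0, 0, 0], [0, 0, -60, 0, 0, 0, 0], [0, 0, -60, 0, 0, 0, 0], [0, 0, -60, 0, 0, 0, 0]]]'

```text
t: 18.5
position: [0.3429, -0.4298, 0.1562]
eef_rot: [[0.003, 1.0, -0.001], [1.0, -0.003, 0.003], [0.003, -0.001, -1.0]]
ft_force: [-0.0, -0.9, -0.2]
grip_width: 0.007
grasp_force: 0.0
```

Run:
```python
from h import *
c=eyes.camera("top");boxes(c); W=world(c)
k=(W[...,2]>.071)&(W[...,2]<.084)&(W[...,0]>.515)&(W[...,0]<.6)&(W[...,1]>-.40)&(W[...,1]<-.3); print("bookend",np.percentile(W[k][:,1],[5,50,95]).round(4))
cv2.imwrite("pics/t3c.png",cv2.resize(c["img"][:,:,::-1][150:300,240:440],None,fx=3.5,fy=3.5,interpolation=2))
```

```text
top 821 0.552 -0.316 0.124 0.06 0.4 [ 0.489 -0.346] [ 0.614 -0.286]
top 1622 0.55 -0.222 0.12 0.12 0.3 [ 0.49  -0.282] [ 0.61  -0.162]
bookend [-0.3513 -0.3456 -0.3081]
```

View pics/t3c.png

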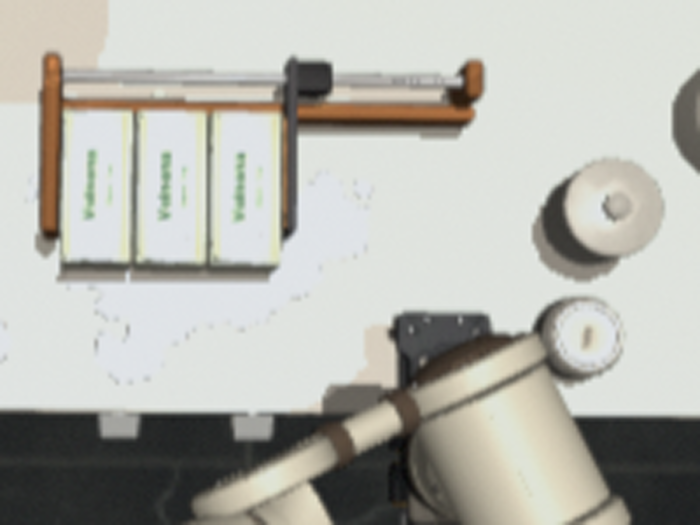

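The picture shows the three cartons side by side against the board and closed up by the bookend (~292,150). The tin and cup are where they were, and the arm is clear of everything.

```bash
python3 -c "
from h import *
print(r.job_done())"
```

```text
the job is handed in; nothing more can be done
None
```

I handed the job in after about 18.5 s of robot time: all three cartons stand square against the back board, closed up between the bookend (about 0.085 m by camera) and the fixed cheek, and the other items were never touched; the hand-in returned no verdict.

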